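# Cover the potatoes and offer one for tasting

## Robot

A 6-joint arm with a two-finger parallel gripper is mounted at the origin on a cart in front of the work surface, level with it; the furniture and walls round the work are solid. World frame = base frame: x ahead of the robot, y to its left, z up, the work surface at z = 0. Lengths are in mm, angles in degrees, forces in N, time in s.
With the tool pointing down it reaches from about 275 to 750 mm from the base axis. Payload 10.2 kg.
Tool frame: the origin (TCP) lies between the finger pads; the fingertips stand 14 mm ahead of it and the grasp point (between the pads) lies 5 mm behind it; z points along the fingers, y is the line along which they close (so a half turn about z gives the same grasp; the last joint's range is limited). The gripper opens to 85 mm and grips with 20 to 120 N. Pads are 22 mm wide; open, the fingers measure 114 mm over their backs; the gripper's body (76 mm by 85 mm) begins 54 mm behind the grasp point. The pads swing forward as they close: fully open they stand 13 mm farther back than shut.
Start: joints at [-79.607, 17.928, 85.812, -0, 76.261, -12.8], TCP at [206.751, -482.582, 245.294] pointing down, gripper open.
Joint ranges: [-168.41, 168.41], [-55.51, 124.54], [10.69, 146.95], [-70.63, 250.63], [1, 178], [-165.06, 165.06]. Speed limits (degrees/s): [136.94, 136.94, 172.46, 180, 180, 180].

## Interface

Orientations are given as [roll, pitch, yaw] about the fixed x, y, z axes, in that order (R = Rz(yaw) Ry(pitch) Rx(roll)).
In Python, from workcell import telemetry, eyes, env, trace gives the robot as it stands. The module is installed in compiled form; this text tells all that it offers.
- The arm moves only by the tool play_rows, never from a script. Its argument "deltas" is a list of rows, each a list of 7 numbers: the shift along the tool's x, y, z in units of 40 mm (1.0 is 40 mm), then the turn, a rotation vector about the tool's x, y, z in rad, then the opening, from 0 (shut) to 1 (fully open). A call has 1 to 20 rows; each row shifts and turns the commanded pose from where the row before left it, along the tool's axes as they then stand; what a row does not reach is not made up. A row lasts 1/12 s, in which the tool goes at most 41.7 mm and 7.16 degrees, less where a joint would pass 70% of its speed; a pose out of reach is approached as far as the arm can. A call is refused whole if a number of a shift passes 1 or a number of a turn 0.125, either way. A call with a gripper value outside its range is refused whole. The fingers move at their own pace and stop on an object; "grip_force" is the grip in N (left out, the last holds). Time passes only in rows, so rows that do not move let the fingers close. It gives the time, the measured TCP pose, the force, the opening and the grip force at its end, in the units of the state.
- telemetry.observe(): the state, without advancing time (a new reading comes with each control period).
- eyes.read_camera(name): name is "scene" or "top"; returns the picture (384x512x3 uint8, red, green, blue); there is no depth.
- eyes.calibration(name): a dict with "mtx" (3x3 intrinsics, pixels), "eye" and "attitude" of the camera in the world. Camera axes: x right, y up, looking along -z (the intrinsics and any distortion apply to the point x, -y, -z); pixel columns grow to the right and rows downward; lengths in mm; the calibration is good to about 2 mm. A picture is of the moment at which its call begins. calibration takes no time and is no camera call.
- env.job_done(): hands the job in; it is judged then, once.
Trained networks look in the newest picture that a camera, given by its name, has taken for a name from the list of things; names that differ only in an ending like _2 or _b are one class to them, and where a whole thing is asked for, a point or a joint stands for the part that bears it (a point fixed in the world has none). Each returns a list of dicts, best first, with "confidence" (0 to 1); they miss things now and then, are a little off and sometimes report something else, mostly with a low value. They report only what shows in the picture. A call takes as long as a camera call. They do not tell look-alikes from the thing itself.
- trace(name, camera): "region" (384x512 bool, what is visible of it) and "rect" ([left, top, width, height] in pixels, round what is visible of it).
The state is a dict: "time_s": time; "qpos": joint angles; "joint_velocities": joint speeds; "tau": joint torques, N m; "tcp_pos": TCP position; "orientation": TCP orientation; "ft_force": force on the tool from outside, world axes, zero at the start; "ft_torque": the same for the moment, N m; "opening": opening from 0.0 (shut) to 1.0 (fully open); "grasp_force": force on a finger pad.
Only numpy, scipy, OpenCV 4.12 (cv2) and the standard library are available. Lean on these libraries where they do the work, as an engineer would, in place of code of your own. Each camera call takes 0.05 s, during which the arm holds its last target. There are 200 camera calls.

## Task

The new potatoes are cooked: gently set the lid on the saucepan on the hob so that it sits level, fully down inside the rim, and let go of it. Then take the white dish that holds one potato by the wooden grip of its arched handle, lift it straight up clear of the worktop, and only in the air turn it through a quarter turn, so that the wooden grip points straight away from you and the open side under the arch faces the taster on your left; keep the dish level and the loose potato in its middle all the time. Finish while still holding the dish still and level, about 15 cm above the worktop and touching nothing else, and leave all other things where they stand.

Things in the scene. Friction and masses are not known exactly. Their poses are not given: they have to be found in the camera images.
- saucepan: steel saucepan of small boiled potatoes, standing loose on the hob (left or right of the lid), 1.6 kg; outside diameter 150, 90 high, wall 3.5, inside diameter 143. Origin: centre of its underside. Its black stick handle points along its own -x (to the back of the hob), reaches to 218 from the centre, at 68 to 86 high. The potatoes end 18 below the rim
- pan_rim (a point): centre of the saucepan's mouth, at the height of the rim's top (90 above the pan's underside)
- lid: loose round steel lid, black knob up, 0.28 kg, on the hob beside the pan. Flange diameter 157; under it a skirt of diameter 137 (130 at its lower edge), 7 deep, that drops into the pan with about 3 clearance all round. Origin: centre of the skirt's underside: 7 below the rim when seated. z is up. The dome rises to 23, the knob to 56 above the origin
- lid_knob (a point): centre of the lid's black knob, an upright cylinder 30 in diameter from 28 to 56 above the lid's origin; this point is 42 above it, on the lid's axis
- dish: loose round white dish on the worktop, outside diameter 140, rim 27 high, 0.30 kg, dished (9 degrees near the middle, 24 near the rim), on a foot ring 68 in diameter. A steel arch with a wooden grip spans it, 74 from the middle to either side, 113 high. Origin: centre of the foot's underside. x runs along the grip (both ends alike), z up. At the start the grip runs roughly along the robot's y
- dish_grip (a point): centre of the wooden grip, 104 above the dish's origin on its axis: a bar 70 long along the dish's x, 14 wide along its y, 18 high; the dish hangs level from it
- potato: the loose potato, a ball 38 in diameter, 30 g, lying in the middle of the dish; origin at the ball's centre, about 25 above the dish's origin
- worktop (a point): a fixed point on the worktop's surface, 7 below the hob's; x points straight away from the robot, y to its left (the world's axes). Overhead, keep the arm clear of the extractor hood above the hob (front at x = 390, from 868 up) and of the wall cabinet left of y = 99 (doors at x = 560, their handles at 524, from 490 up)
- salt_shaker: bystander: salt shaker with grey cap, 44 across, 90 high, on the worktop; origin under its centre
- garlic: bystander: garlic bulb, 60 across, 58 high, on the worktop; origin under its centre
- lemon: bystander: lemon, 78x55x56, on the worktop; origin under its centre
- tin: bystander: food tin, 76 across, 58 high, at the back of the work; origin under its centre
Things that resemble listed ones, but are neither listed nor needed, are in the scene too. Leave any purple look-alike of the lid alone.

How it is judged:
By the outcome, as a careful person would: the job done as asked, in the order asked, and still so for the second after the job is handed in, while the arm keeps its last pose, push and grip.
It also fails if it takes over 72 s, if anything falls off the work surface, if the arm or the gripper's body presses on something with over 40 N, if the wrist force passes 120 N, or if a joint passes its speed limit or range.

## Working session

There is one attempt and no reset: what is moved stays moved. The work goes in short steps, Python scripts to look and compute and a tool call to move; the robot and the scene stay as the last step left them, time stands still between calls to the robot, and variables do not carry over. Pictures are saved under pics/ and viewed, at most 11 in all, crops included, and the job is handed in when it is done.

Besides the shell and the picture viewer there is one more tool, called after ">>>" as a command line: name --pt "numbers of a row" for each row, then --argument value for the rest. play_rows: Moves the arm, as the interface text tells. Its arguments: {"type":"object","properties":{"deltas":{"type":"array"},"grip_force":{"type":"number"}},"required":["deltas"]}

```bash
mkdir -p pics; cat > h.py <<'E'
import numpy as np, cv2
from workcell import telemetry, eyes, env, trace
def snap(cam,fn=None):
    im=eyes.read_camera(cam)
    if fn: cv2.imwrite('pics/'+fn,cv2.cvtColor(im,cv2.COLOR_RGB2BGR))
    return im
E
python3 - <<'E'
from h import *
a=snap('scene');b=snap('top')
s=np.hstack([a,b]);s=cv2.resize(s,(800,300),interpolation=cv2.INTER_AREA)
cv2.imwrite('pics/a.png',a[:,:,::-1]);cv2.imwrite('pics/b.png',b[:,:,::-1])
for c in('scene','top'):
    print(c,eyes.calibration(c))
    for n in('saucepan','lid','dish','potato','lid_knob','dish_grip','salt_shaker','garlic','lemon','tin'):
        for d in trace(n,c): print(n,d['rect'],round(d['confidence'],2))
print(telemetry.observe())
E
```

```text
scene {'mtx': array([[359.71592395,   0.        , 254.84843486],
       [  0.        , 359.71592395, 186.82866368],
       [  0.        ,   0.        ,   1.        ]]), 'eye': array([  43.91406153,  793.66017678, 1073.76184597]), 'attitude': array([  42.13240066,   -1.05424528, -140.67235998])}
saucepan [263.0, 135.3, 65.5, 47.5] 0.67
lid [265.1, 118.8, 34.6, 23.6] 0.7
lid [313.4, 136.5, 33.6, 22.8] 0.56
dish [200.8, 217.1, 13.7, 22.0] 0.73
dish [247.9, 223.5, 41.9, 38.7] 0.56
dish [192.5, 310.8, 18.5, 20.9] 0.41
potato [262.9, 238.7, 13.2, 9.5] 0.58
lid_knob [265.1, 120.1, 33.0, 20.2] 0.79
lid_knob [313.6, 138.0, 37.2, 23.2] 0.67
dish_grip [249.0, 220.6, 41.8, 40.0] 0.88
dish_grip [313.9, 133.8, 34.4, 29.2] 0.55
salt_shaker [198.6, 215.9, 17.6, 20.2] 0.78
garlic [193.4, 310.7, 16.9, 21.0] 0.64
lemon [160.7, 297.1, 22.4, 21.8] 0.65
lemon [200.3, 218.9, 13.7, 19.7] 0.52
top {'mtx': array([[376.55665543,   0.        , 253.55062221],
       [  0.        , 376.55665543, 190.82542725],
       [  0.        ,   0.        ,   1.        ]]), 'eye': array([ 241.14061004,  -49.22943582, 1649.92
[... 425 characters left out ...]
2] 0.49
{'time_s': 1.1, 'qpos': array([-7.96062150e+01,  1.79265132e+01,  8.58126181e+01, -3.97946759e-05,
        7.62613322e+01, -1.27985786e+01]), 'joint_velocities': array([-0.06195704,  0.00193786, -0.07064863, -0.03507417,  0.01436829,
       -0.05901716]), 'tau': array([-6.05426749e-05, -4.12167156e+01, -2.59893930e+01, -1.10615044e-04,
        5.81321765e-04,  3.47555942e-05]), 'tcp_pos': array([ 206.7543461 , -482.57137691,  245.30131981]), 'orientation': array([-1.79999539e+02, -6.49743173e-05,  2.31923731e+01]), 'ft_force': array([ 0.88043393, -0.71762376,  0.25897002]), 'ft_torque': array([ 0.00297291, -0.02594288, -0.00404444]), 'grasp_force': 0.0, 'opening': 0.9988785696084916}
```

View pics/a.png

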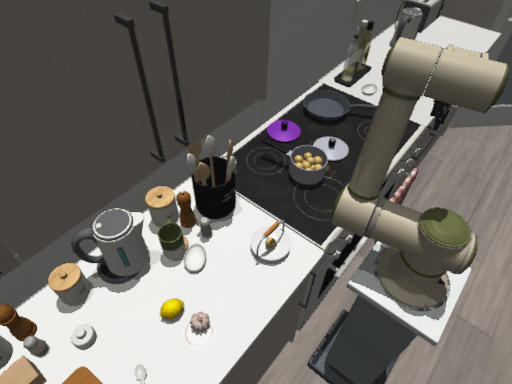

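View pics/b.png

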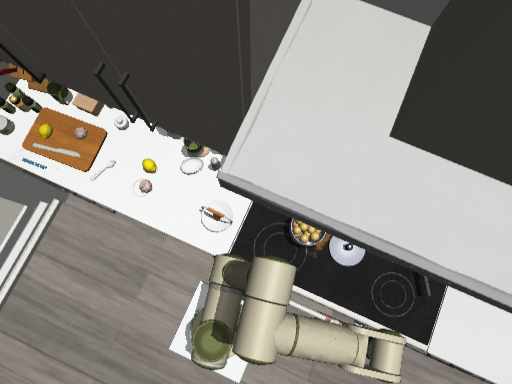

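```bash
cat >> h.py <<'E'
from scipy.spatial.transform import Rotation as Ro
CAL={c:eyes.calibration(c) for c in('scene','top')}
def RK(c):
    k=CAL[c]; return Ro.from_euler('xyz',k['attitude'],degrees=True).as_matrix(),k['mtx'],np.array(k['eye'])
def proj(P,c):
    R,K,e=RK(c); q=(np.atleast_2d(P)-e)@R*[1,-1,-1]; q=q@K.T; return q[:,:2]/q[:,2:]
def back(uv,z,c):
    R,K,e=RK(c); uv=np.atleast_2d(uv)
    d=(np.c_[uv,np.ones(len(uv))]@np.linalg.inv(K).T*[1,-1,-1])@R.T
    return e+d*((z-e[2])/d[:,2])[:,None]
def circ(c,r,z,n=90):
    t=np.linspace(0,2*np.pi,n,endpoint=False); return np.c_[c[0]+r*np.cos(t),c[1]+r*np.sin(t),np.full(n,z)]
def crop(im,x,y,w,h,s): return cv2.resize(im[y:y+h,x:x+w],None,fx=s,fy=s,interpolation=cv2.INTER_CUBIC)
E
python3 - <<'E'
from h import *
T=telemetry.observe()['tcp_pos']
print('tcp',proj(T,'scene'),proj(T,'top'))
a=snap('scene');b=snap('top')
for z in(0,7):
  print('hob/worktop',z)
  for n,ps,pt in(('lid',(331,148),(347,249)),('pan',(308,160),(308,231)),('dish',(270,244),(218,216))):
    print(n,back(ps,z+(90 if n=='pan' else 10),'scene').round(1),back(pt,z+(90 if n=='pan' else 10),'top').round(1))
m=np.vstack([np.hstack([crop(a,285,125,66,50,6),crop(b,285,210,66,50,6)[:300]]),np.hstack([crop(a,240,212,66,50,6),crop(b,185,190,66,50,6)])])
cv2.imwrite('pics/c.png',m[:,:,::-1])
np.savez('i0.npz',a=a,b=b)
E
```

```text
tcp [[432.03829244 121.91428103]] [[361.86697224 340.37703775]]
hob/worktop 0
lid [[ 527.9 -362.2   10. ]] [[ 523.6 -368.2   10. ]]
pan [[ 524.  -153.9   90. ]] [[ 513.4 -178.4   90. ]]
dish [[427.8 210.7  10. ]] [[427.6 202.2  10. ]]
hob/worktop 7
lid [[ 524.7 -354.6   17. ]] [[ 522.4 -366.8   17. ]]
pan [[ 520.6 -147.2   97. ]] [[ 512.2 -177.8   97. ]]
dish [[425.3 214.5  17. ]] [[426.8 201.1  17. ]]
```

View pics/c.png

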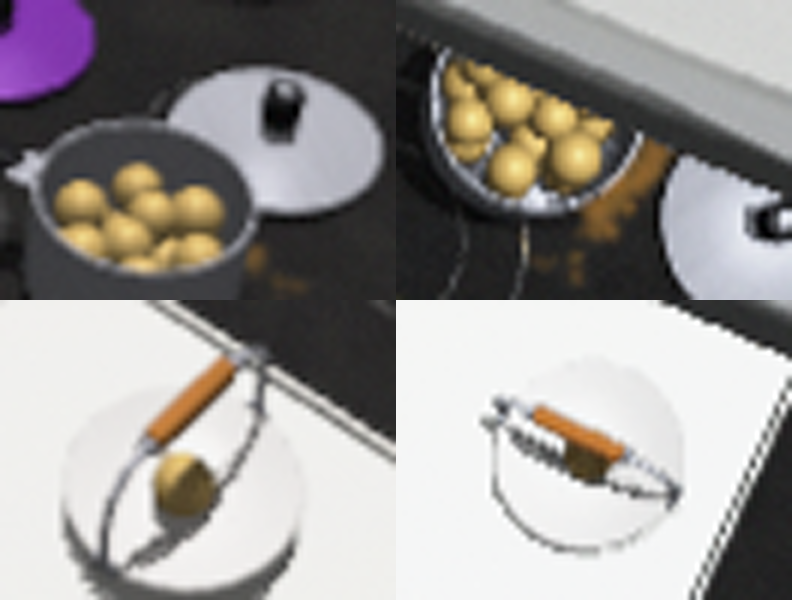

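```bash
cat >> h.py <<'E'
from scipy.optimize import minimize
def score(im,p,r,z,c,arc=None):
    "mean brightness step across the projected circle"
    C=circ(p,r,z);t=np.degrees(np.arctan2(C[:,1]-p[1],C[:,0]-p[0]))
    m=np.ones(len(t),bool) if arc is None else ((t-arc[0])%360<(arc[1]-arc[0]))
    v=[]
    for dr in(-4,4):
        u=proj(circ(p,r+dr,z)[m],c).astype(np.float32)
        v.append(cv2.remap(im,u[None,:,0],u[None,:,1],cv2.INTER_LINEAR)[0])
    return np.abs(v[1].astype(float)-v[0]).sum(1).mean() if im.ndim==3 else np.abs(v[1]-v[0]).mean()
def fit(im,p0,r,z,c,arc=None):
    g=im.astype(np.float32).mean(2)
    f=lambda p:-score(g,p,r,z,c,arc)
    best=min(((f(np.array(p0)+[dx,dy]),dx,dy) for dx in range(-24,25,4) for dy in range(-24,25,4)))
    o=minimize(f,np.array(p0)+best[1:],method='Nelder-Mead',options=dict(initial_simplex=np.array(p0)+best[1:]+[[0,0],[4,0],[0,4]]))
    return o.x.round(1),round(-o.fun,1)
E
python3 - <<'E'
from h import *
d=np.load('i0.npz');a,b=d['a'],d['b']
for h in(0,7):
  for z in(8,): print('lid',h,fit(a,(525,-360),78.5,h+z,'scene',(-170,60)),fit(b,(523,-366),78.5,h+z,'top',(80,330)))
  print('pan',h,fit(a,(522,-155),75,h+90,'scene',(-180,180)),fit(b,(515,-175),75,h+90,'top',(90,300)))
print('dish',fit(a,(428,208),70,27,'scene',(-10,240)),fit(b,(427,202),70,27,'top',None))
E
```

```text
lid 0 (array([ 533.7, -366.8]), np.float64(89.2)) (array([ 531.7, -365.3]), np.float64(121.3))
pan 0 (array([ 535.6, -168.6]), np.float64(58.6)) (array([ 528.6, -172.7]), np.float64(75.1))
lid 7 (array([ 530. , -358.7]), np.float64(89.2)) (array([ 530.9, -363.9]), np.float64(120.6))
pan 7 (array([ 528.7, -161.8]), np.float64(58.2)) (array([ 528.1, -172.1]), np.float64(77.1))
dish (array([415.9, 229.6]), np.float64(78.7)) (array([428.5, 203.3]), np.float64(31.9))
```

>>> play_rows --pt "0 0 0 0 0 0.101 1" --pt "0 0 0 0 0 0.101 1" --pt "0 0 0 0 0 0.101 1" --pt "0 0 0 0 0 0.1017 1" --pt "0.5 -0.18 0.07 0 0 0 1" --pt "0.5 -0.18 0.07 0 0 0 1" --pt "0.5 -0.18 0.07 0 0 0 1" --pt "0.5 -0.18 0.07 0 0 0 1" --pt "0.5 -0.18 0.07 0 0 0 1" --pt "0.5 -0.18 0.07 0 0 0 1" --pt "0.5 -0.18 0.07 0 0 0 1" --pt "0.5 -0.18 0.07 0 0 0 1" --pt "0.5 -0.18 0.07 0 0 0 1" --pt "0.5 -0.18 0.07 0 0 0 1" --pt "0.5 -0.18 0.07 0 0 0 1" --pt "0.5 -0.18 0.07 0 0 0 1" --pt "0.5 -0.18 0.07 0 0 0 1" --pt "0.5 -0.18 0.07 0 0 0 1" --pt "0.5 -0.18 0.07 0 0 0 1" --pt "0.5 -0.18 0.07 0 0 0 1"

```text
time_s: 2.87
tcp_pos: [527.7, -366.9, 200.3]
orientation: [-180.0, 0.0, 0.0]
ft_force: [0.4, -0.0, 0.4]
opening: 0.998
grasp_force: 0.0
```

>>> play_rows --pt "0.06 0 0.5 0 0 0 1" --pt "0.06 0 0.5 0 0 0 1" --pt "0 0 0.5 0 0 0 1" --pt "0 0 0.5 0 0 0 1" --pt "0 0 0.4 0 0 0 1" --pt "0 0 0.3 0 0 0 1" --pt "0 0 0.3 0 0 0 1" --pt "0 0 0.2 0 0 0 1" --pt "0 0 0 0 0 0 1"

```text
time_s: 3.62
tcp_pos: [531.1, -366.9, 70.9]
orientation: [-179.9, 0.1, 0.0]
ft_force: [-0.4, 0.6, -0.2]
opening: 0.999
grasp_force: 0.0
```

```bash
python3 - <<'E'
from h import *
d=np.load('i0.npz');a0,b0=d['a'],d['b']
a=snap('scene')
def ov(im,C,c,col,x,y,s):
    u=(proj(C,c)-[x,y]+.5)*s
    for q in u: cv2.circle(im,tuple(int(v) for v in q),1,col,-1)
m1=crop(a0,285,125,66,50,6).copy();m2=crop(b0,285,210,66,50,6).copy()
for m,x,y,c in((m1,285,125,'scene'),(m2,285,210,'top')):
    ov(m,circ((532.5,-366),78.5,8),c,(255,0,0),x,y,6); ov(m,circ((531,-171),75,90),c,(0,255,0),x,y,6)
    ov(m,circ((532.5,-366),15,56),c,(255,255,0),x,y,6)
m3=crop(a,270,90,99,75,4)
# orange grip
for n,im in(('scene',a0),('top',b0)):
    hsv=cv2.cvtColor(im,cv2.COLOR_RGB2HSV); M=cv2.inRange(hsv,(5,150,120),(15,255,255))
    x,y,w,h=(240,212,66,50) if n=='scene' else (185,190,66,50)
    S=np.zeros_like(M);S[y:y+h,x:x+w]=M[y:y+h,x:x+w]; mm=cv2.moments(S,True)
    uv=(mm['m10']/mm['m00'],mm['m01']/mm['m00']); pts=np.argwhere(S)[:,::-1].astype(float)
    P=back(pts,97,n)[:,:2]; ev,V=np.linalg.eigh(np.cov(P.T))
    print(n,mm['m00'],back(uv,97,n).round(1),'yaw',np.degrees(np.arctan2(V[1,1],V[0,1])).round(1),'len',np.sqrt(12*ev).round(1))
cv2.imwrite('pics/d.png',np.vstack([np.hstack([m1,m2]),np.hstack([m3,crop(b0,185,190,66,50,6)])])[:,:,::-1])
E
```

```text
scene 46.0 [[430.8 207.8  97. ]] yaw 88.0 len [ 9.4 64.6]
top 39.0 [[427.6 206.4  97. ]] yaw 86.9 len [10.8 65.6]
```

View pics/d.png

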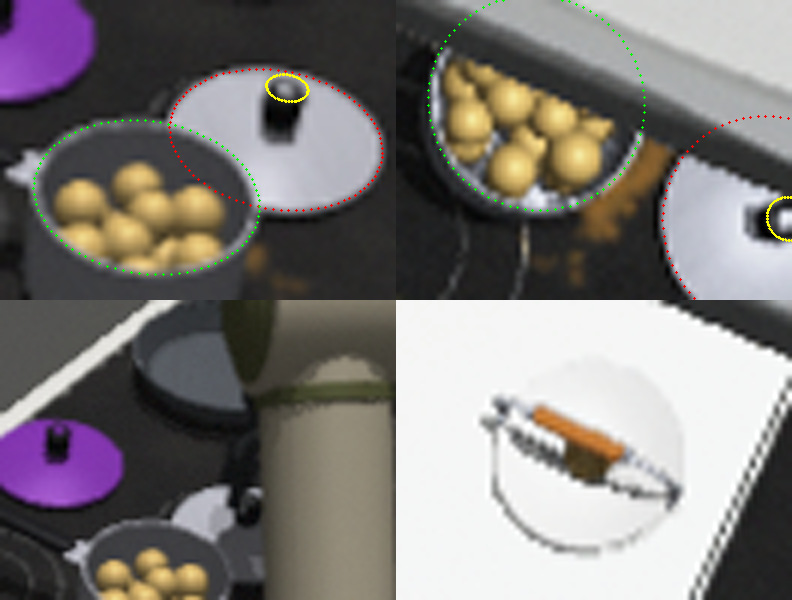

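>>> play_rows --pt "0.03 0 0.15 0 0 0 1" --pt "0 0 0.15 0 0 0 1" --pt "0 0 0.15 0 0 0 1" --pt "0 0 0.15 0 0 0 1" --pt "0 0 0.1 0 0 0 1" --pt "0 0 0 0 0 0 0.7" --pt "0 0 0 0 0 0 0.5" --pt "0 0 0 0 0 0 0.4" --pt "0 0 0 0 0 0 0.3" --pt "0 0 0 0 0 0 0.2" --pt "0 0 0 0 0 0 0.1" --pt "0 0 0 0 0 0 0.1" --pt "0 0 0 0 0 0 0.1" --grip_force 40

```text
time_s: 4.75
tcp_pos: [533.0, -367.2, 45.1]
orientation: [180.0, -0.0, 0.0]
ft_force: [-1.5, 3.3, 5.1]
opening: 0.336
grasp_force: 39.9
```

>>> play_rows --pt "0 0 -0.1 0 0 0 0.1" --pt "0 0 -0.2 0 0 0 0.1" --pt "0 0 -0.3 0 0 0 0.1" --pt "0 0 -0.4 0 0 0 0.1" --pt "0 0 -0.5 0 0 0 0.1" --pt "0 0 -0.5 0 0 0 0.1" --pt "0 0 -0.5 0 0 0 0.1" --pt "0 0 -0.4 0 0 0 0.1" --pt "0 0 -0.3 0 0 0 0.1" --pt "0 0 0 0 0 0 0.1"

```text
time_s: 5.58
tcp_pos: [533.4, -368.1, 175.9]
orientation: [179.8, -0.2, 0.0]
ft_force: [-0.4, 0.7, -2.9]
opening: 0.338
grasp_force: 39.9
```

>>> play_rows --pt "0 -0.2 0 0 0 0 0.1" --pt "0 -0.3 0 0 0 0 0.1" --pt "0 -0.4 0 0 0 0 0.1" --pt "0 -0.5 0 0 0 0 0.1" --pt "0 -0.5 0 0 0 0 0.1" --pt "0 -0.5 0 0 0 0 0.1" --pt "0 -0.5 0 0 0 0 0.1" --pt "0 -0.5 0 0 0 0 0.1" --pt "0 -0.5 0 0 0 0 0.1" --pt "0 -0.4 0 0 0 0 0.1" --pt "-0.05 -0.3 0 0 0 0 0.1" --pt "0 -0.3 0 0 0 0 0.1" --pt "0 0 0 0 0 0 0.1" --pt "0 0 0 0 0 0 0.1"

```text
time_s: 6.75
tcp_pos: [530.7, -171.1, 172.4]
orientation: [180.0, 0.0, 0.0]
ft_force: [0.4, -1.4, -3.5]
opening: 0.339
grasp_force: 40.0
```

```bash
python3 - <<'E'
from h import *
s=telemetry.observe();print(s['tcp_pos'],s['orientation'],s['ft_force'],s['ft_torque'],s['opening'])
a=snap('scene');b=snap('top');np.savez('i1.npz',a=a,b=b)
p=s['tcp_pos']
def ov(im,C,c,col,x,y,s):
    for q in (proj(C,c)-[x,y]+.5)*s: cv2.circle(im,tuple(int(v) for v in q),1,col,-1)
m1=crop(a,270,110,66,66,6).copy();m2=crop(b,275,205,66,66,6).copy()
for m,x,y,c in((m1,270,110,'scene'),(m2,275,205,'top')):
    ov(m,circ(p,78.5,p[2]-45+8),c,(255,0,0),x,y,6); ov(m,circ((531,-171),75,90),c,(0,255,0),x,y,6)
cv2.imwrite('pics/e.png',np.hstack([m1,m2])[:,:,::-1])
z=p[2]-37
for c,i in(('scene',a),('top',b)): print(fit(i,p[:2],78.5,z,c,(30,180) if c=='scene' else (100,280)))
E
```

```text
[ 530.71483159 -171.06900183  172.43485308] [1.79989302e+02 5.07477905e-03 4.10226165e-02] [ 0.38347565 -1.43072884 -3.48577666] [-0.06847564  0.02019313 -0.03220981] 0.33860730740465445
(array([ 531.1, -175.3]), np.float64(45.1))
(array([ 526.6, -172.9]), np.float64(39.0))
```

View pics/e.png

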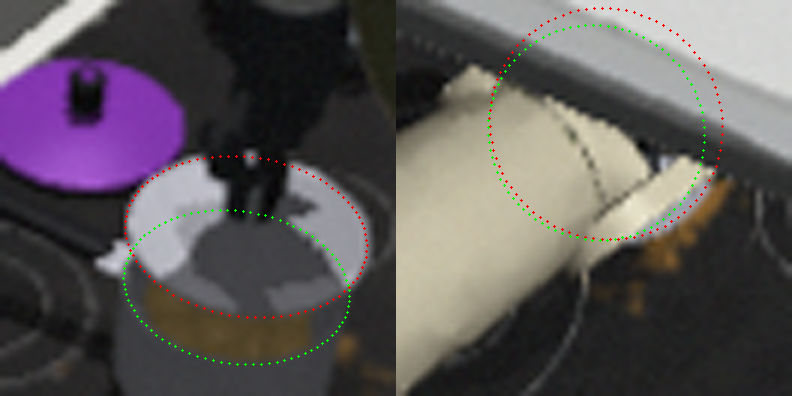

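>>> play_rows --pt "0 0 0.2 0 0 0 0.1" --pt "0 0 0.2 0 0 0 0.1" --pt "0 0 0.2 0 0 0 0.1" --pt "0 0 0.15 0 0 0 0.1" --pt "0 0 0 0 0 0 0.1" --pt "0 0 0 0 0 0 0.1"

```text
time_s: 7.35
tcp_pos: [530.6, -171.4, 142.0]
orientation: [-180.0, 0.0, -0.0]
ft_force: [1.2, 0.1, -2.3]
opening: 0.34
grasp_force: 40.0
```

```bash
python3 - <<'E'
from h import *
s=telemetry.observe();print(s['tcp_pos'],s['orientation'],s['ft_force'],s['ft_torque'],s['opening'])
a=snap('scene');np.savez('i2.npz',a=a)
p=s['tcp_pos']
def ov(im,C,c,col,x,y,s):
    for q in (proj(C,c)-[x,y]+.5)*s: cv2.circle(im,tuple(int(v) for v in q),1,col,-1)
m1=crop(a,280,120,50,66,8).copy();m2=m1.copy()
ov(m2,circ(p,78.5,p[2]-45+8),'scene',(255,0,0),280,120,8); ov(m2,circ((531,-171),75,90),'scene',(0,255,0),280,120,8)
cv2.imwrite('pics/f.png',np.hstack([m1,m2])[:,:,::-1])
E
```

```text
[ 530.5868659  -171.3721281   142.00059828] [-1.79972475e+02  4.68747490e-02 -3.02124144e-03] [ 1.19071598  0.0639306  -2.25326524] [-0.03607004 -0.04657916  0.00355668] 0.3401755293947134
```

View pics/f.png

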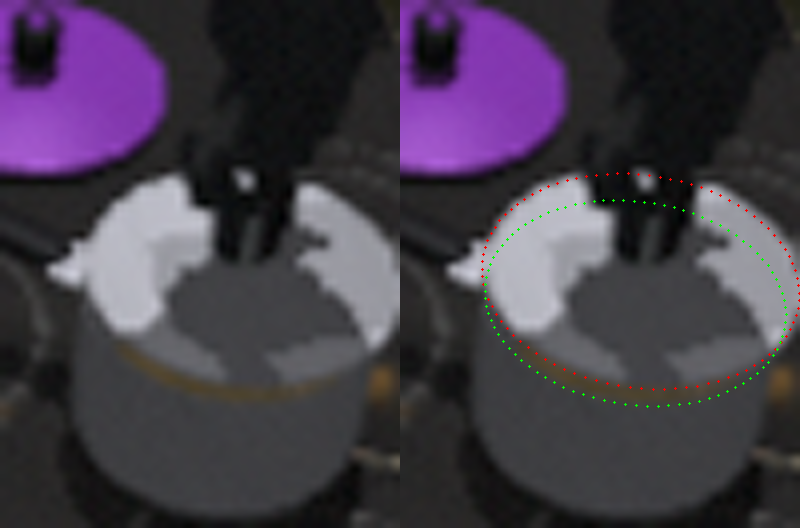

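>>> play_rows --pt "0 0 0.08 0 0 0 0.1" --pt "0 0 0.08 0 0 0 0.1" --pt "0 0 0.04 0 0 0 0.1" --pt "0 0 0.04 0 0 0 0.1" --pt "0 0 0.03 0 0 0 0.1" --pt "0 0 0 0 0 0 0.1"

```text
time_s: 7.9
tcp_pos: [530.9, -171.4, 131.9]
orientation: [180.0, -0.0, 0.0]
ft_force: [0.4, 1.3, -0.7]
opening: 0.336
grasp_force: 40.4
```

>>> play_rows --pt "0 0 0.04 0 0 0 0.1" --pt "0 0 0 0 0 0 0.1" --pt "0 0 0 0 0 0 0.1"

```text
time_s: 8.15
tcp_pos: [531.3, -171.2, 130.7]
orientation: [180.0, -0.1, 0.0]
ft_force: [5.1, 2.7, 4.3]
opening: 0.336
grasp_force: 40.7
```

>>> play_rows --pt "0 0 0.04 0 0 0 0.1" --pt "0 0 0 0 0 0 0.1" --pt "0 0 0 0 0 0 0.1"

```text
time_s: 8.4
tcp_pos: [531.6, -171.2, 130.2]
orientation: [180.0, -0.2, 0.0]
ft_force: [2.4, 5.2, 12.0]
opening: 0.335
grasp_force: 41.7
```

>>> play_rows --pt "0 0 -0.05 0 0 0 0.1" --pt "0.03 -0.03 0 0 0 0 0.1" --pt "0 0 0 0 0 0 0.1"

```text
time_s: 8.65
tcp_pos: [531.6, -170.1, 130.0]
orientation: [-180.0, 0.1, 0.0]
ft_force: [1.5, 0.3, -2.9]
opening: 0.338
grasp_force: 40.1
```

>>> play_rows --pt "0 0 0.05 0 0 0 0.1" --pt "0 0 0 0 0 0 0.1" --pt "0 0 0 0 0 0 0.1"

```text
time_s: 8.9
tcp_pos: [531.7, -170.3, 128.2]
orientation: [-180.0, 0.0, -0.0]
ft_force: [-0.2, -0.3, 0.9]
opening: 0.337
grasp_force: 40.4
```

>>> play_rows --pt "0 0 0.02 0 0 0 0.1" --pt "0 0 0 0 0 0 0.1" --pt "0 0 0 0 0 0 0.1"

```text
time_s: 9.15
tcp_pos: [531.7, -170.3, 128.1]
orientation: [180.0, 0.0, 0.0]
ft_force: [-3.9, 0.7, 6.8]
opening: 0.339
grasp_force: 41.2
```

>>> play_rows --pt "0 0 0.02 0 0 0 0.1" --pt "0 0 0 0 0 0 0.1" --pt "0 0 0 0 0 0 0.1"

```text
time_s: 9.4
tcp_pos: [531.7, -170.3, 128.1]
orientation: [180.0, 0.0, 0.0]
ft_force: [-6.4, 2.3, 13.2]
opening: 0.331
grasp_force: 41.8
```

>>> play_rows --pt "0 0 -0.03 0 0 0 0.1" --pt "0 0 0 0 0 0 0.1" --pt "0 0 0 0 0 0 0.4" --pt "0 0 0 0 0 0 0.5" --pt "0 0 0 0 0 0 0.7" --pt "0 0 0 0 0 0 1" --pt "0 0 0 0 0 0 1" --pt "0 0 0 0 0 0 1" --pt "0 0 0 0 0 0 1"

```text
time_s: 10.15
tcp_pos: [531.9, -170.1, 128.0]
orientation: [-180.0, 0.0, 0.0]
ft_force: [0.0, 0.7, 0.7]
opening: 1.001
grasp_force: 0.0
```

>>> play_rows --pt "0 0 -0.2 0 0 0 1" --pt "0 0 -0.4 0 0 0 1" --pt "0 0 -0.5 0 0 0 1" --pt "0 0 -0.5 0 0 0 1" --pt "0 0 -0.5 0 0 0 1" --pt "0 0 -0.5 0 0 0 1" --pt "0 0 -0.5 0 0 0 1" --pt "0 0 -0.2 0 0 0 1" --pt "-0.2 -0.5 0 0 0 0 1" --pt "-0.2 -0.6 0 0 0 0 1" --pt "-0.2 -0.6 0 0 0 0 1" --pt "-0.2 -0.6 0 0 0 0 1" --pt "-0.2 -0.6 0 0 0 0 1" --pt "0 0 0 0 0 0 1"

```text
time_s: 11.32
tcp_pos: [490.7, -50.9, 260.3]
orientation: [-179.9, 0.0, 0.2]
ft_force: [0.4, -0.2, 0.2]
opening: 1.002
grasp_force: 0.0
```

```bash
python3 - <<'E'
from h import *
a=snap('scene');b=snap('top')
np.savez('i3.npz',a=a,b=b)
for x in((520,-170),):
  print(fit(a,(532,-170),78.5,91,'scene'),fit(b,(532,-170),78.5,91,'top',(90,300)))
cv2.imwrite('pics/g.png',np.hstack([crop(a,275,115,66,66,6),crop(b,275,195,66,66,6)])[:,:,::-1])
E
```

```text
(array([ 532. , -174.2]), np.float64(91.1)) (array([ 530.2, -173. ]), np.float64(91.1))
```

View pics/g.png

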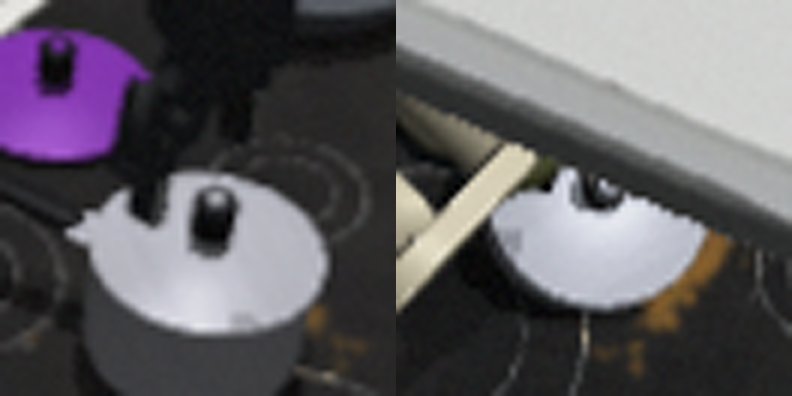

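>>> play_rows --pt "0 0 0 0 0 -0.109 1" --pt "0 0 0 0 0 -0.109 1" --pt "0 0 0 0 0 -0.109 1" --pt "0 0 0 0 0 -0.109 1" --pt "0 0 0 0 0 -0.109 1" --pt "0 0 0 0 0 -0.109 1" --pt "0 0 0 0 0 -0.109 1" --pt "0 0 0 0 0 -0.109 1" --pt "0 0 0 0 0 -0.109 1" --pt "0 0 0 0 0 -0.109 1" --pt "0 0 0 0 0 -0.109 1" --pt "0 0 0 0 0 -0.109 1" --pt "0 0 0 0 0 -0.109 1" --pt "0 0 0 0 0 -0.109 1" --pt "0 0 0 0 0 0 1"

```text
time_s: 12.67
tcp_pos: [492.2, -55.2, 259.8]
orientation: [-180.0, 0.0, 87.6]
ft_force: [-0.0, 1.0, 0.4]
opening: 0.999
grasp_force: 0.0
```

>>> play_rows --pt "0.3 -0.09 0 0 0 0 1" --pt "0.5 -0.15 0 0 0 0 1" --pt "0.6 -0.17 0 0 0 0 1" --pt "0.6 -0.17 0 0 0 0 1" --pt "0.6 -0.17 0 0 0 0 1" --pt "0.6 -0.17 0 0 0 0 1" --pt "0.6 -0.17 0.2 0 0 0 1" --pt "0.6 -0.17 0.2 0 0 0 1" --pt "0.6 -0.17 0.2 0 0 0 1" --pt "0.6 -0.17 0.2 0 0 0 1" --pt "0.5 -0.15 0.2 0 0 0 1" --pt "0.3 -0.1 0.2 0 0 0 1" --pt "0 0 0.2 0 0 0 1" --pt "0 0 0 0 0 0 1" --pt "0 0 0 0 0 0 1"

```text
time_s: 13.92
tcp_pos: [429.5, 204.4, 204.0]
orientation: [-180.0, 0.0, 87.3]
ft_force: [-0.3, -0.6, 0.7]
opening: 1.0
grasp_force: 0.0
```

```bash
python3 - <<'E'
from h import *
s=telemetry.observe();print(s['tcp_pos'],s['orientation'],s['ft_force'],s['qpos'])
# model of the bar's visible centroid vs orange pixels in first images, per camera: fit bar top/side box silhouettes
d=np.load('i0.npz')
from itertools import product
for c,im,(x,y,w,h) in(('scene',d['a'],(240,212,66,50)),('top',d['b'],(185,190,66,50))):
    g=im[y:y+h,x:x+w].astype(float); o=np.clip((g[...,0]-g[...,2]-40)/110,0,1)   # orange weight
    u0=np.array(cv2.minMaxLoc(cv2.GaussianBlur(o,(5,5),0))[3])
    yy,xx=np.mgrid[:h,:w]; m=o*((xx-u0[0])**2+(yy-u0[1])**2<14**2)
    def ren(q):
        t=np.radians(q[2]);B=np.array(list(product((-35,35),(-7,7),(88,106))))
        P=np.c_[q[0]+B[:,0]*np.cos(t)-B[:,1]*np.sin(t),q[1]+B[:,0]*np.sin(t)+B[:,1]*np.cos(t),B[:,2]]
        hull=cv2.convexHull(((proj(P,c)-[x,y]+.5)*8).astype(np.float32)).astype(np.int32)
        M=np.zeros((h*8,w*8),np.uint8);cv2.fillConvexPoly(M,hull,255)
        return cv2.resize(M,(w,h),interpolation=cv2.INTER_AREA)/255.
    hs=cv2.cvtColor(im,cv2.COLOR_RGB2HSV)[y:y+h,x:x+w]
    o=np.where((hs[...,0]<17),np.clip((g[...,0]-g[...,2]-30)/90,0,1),0)
    f=lambda q:((ren(q)-o)**2).sum()
    r=minimize(f,[429,208,87],method='Nelder-Mead',options=dict(initial_simplex=[[429,208,87],[435,208,87],[429,214,87],[429,208,92]]))
    print(c,r.x.round(1),round(r.fun,1))
a=snap('scene');b=snap('top');np.savez('i4.npz',a=a,b=b)
cv2.imwrite('pics/hh.png',np.hstack([crop(a,230,170,66,80,6),crop(b,185,180,66,80,6)])[:,:,::-1])
E
```

```text
[429.48939961 204.39314509 203.95818726] [-1.79966523e+02  1.98674272e-02  8.73335982e+01] [-0.33284236 -0.6034178   0.69189464] [ 1.13026442e+01  1.39541033e+01  9.75489680e+01 -1.20333805e-02
  6.85342117e+01  1.39734590e+01]
scene [430.9 204.6  95.7] 41.4
top [428.2 208.8  88.4] 12.1
```

View pics/hh.png

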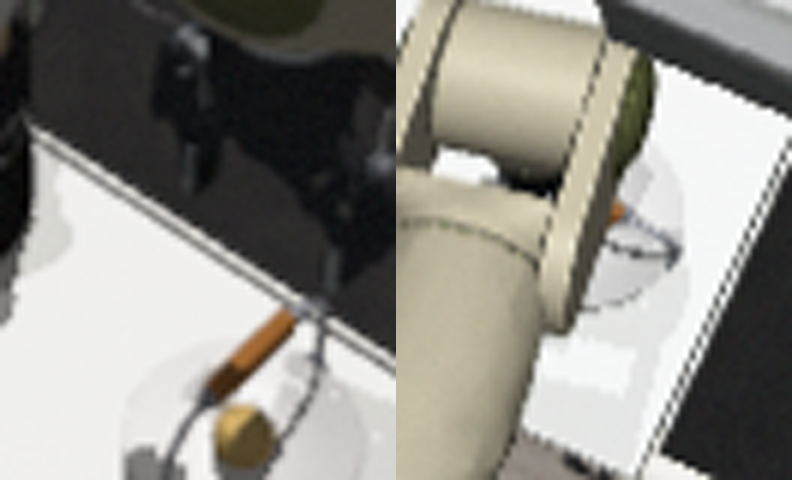

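>>> play_rows --pt "0.125 0 0.3 0 0 -0.012 1" --pt "0 0 0.4 0 0 0 1" --pt "0 0 0.5 0 0 0 1" --pt "0 0 0.4 0 0 0 1" --pt "0 0 0.3 0 0 0 1" --pt "0 0 0.2 0 0 0 1" --pt "0 0 0.2 0 0 0 1" --pt "0 0 0 0 0 0 1" --pt "0 0 0 0 0 0 1"

```text
time_s: 14.77
tcp_pos: [430.0, 209.8, 112.4]
orientation: [180.0, -0.0, 88.1]
ft_force: [-0.4, -1.4, -0.0]
opening: 1.001
grasp_force: 0.0
```

```bash
python3 - <<'E'
from h import *
s=telemetry.observe();print(s['tcp_pos'],s['orientation'],s['ft_force'])
a=snap('scene')
cv2.imwrite('pics/j.png',crop(a,225,180,75,75,8)[:,:,::-1])
E
```

```text
[429.95035661 209.75312326 112.42066548] [ 1.79978286e+02 -4.86281146e-03  8.80986224e+01] [-0.4355326  -1.44156098 -0.03369198]
```

View pics/j.png

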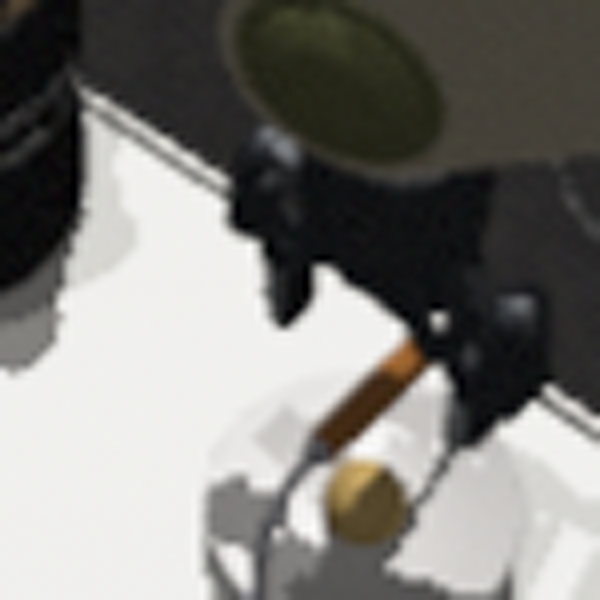

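>>> play_rows --pt "0 0 0.2 0 0 0 1" --pt "0 0 0.2 0 0 0 1" --pt "0 0 0.1 0 0 0 1" --pt "0 0 0 0 0 0 0.7" --pt "0 0 0 0 0 0 0.5" --pt "0 0 0 0 0 0 0.4" --pt "0 0 0 0 0 0 0.35" --pt "0 0 0 0 0 0 0.31" --pt "0 0 0 0 0 0 0.28" --pt "0 0 0 0 0 0 0.25" --pt "0 0 0 0 0 0 0.23" --pt "0 0 0 0 0 0 0.21" --grip_force 25

```text
time_s: 15.82
tcp_pos: [429.7, 209.9, 92.1]
orientation: [180.0, -0.0, 88.1]
ft_force: [-0.0, -0.3, -0.2]
opening: 0.212
grasp_force: 0.0
```

>>> play_rows --pt "0 0 0 0 0 0 0.2" --pt "0 0 0 0 0 0 0.19" --pt "0 0 0 0 0 0 0.18" --pt "0 0 0 0 0 0 0.17" --pt "0 0 0 0 0 0 0.16" --pt "0 0 0 0 0 0 0.15" --pt "0 0 0 0 0 0 0.14" --pt "0 0 0 0 0 0 0.13"

```text
time_s: 16.48
tcp_pos: [429.7, 209.9, 92.1]
orientation: [180.0, -0.0, 88.1]
ft_force: [1.1, -0.1, 0.3]
opening: 0.158
grasp_force: 24.7
```

Gripped; firm up and lift straight up slowly.

>>> play_rows --pt "0 0 0 0 0 0 0.05" --pt "0 0 0 0 0 0 0.05" --pt "0 0 -0.02 0 0 0 0.05" --pt "0 0 -0.04 0 0 0 0.05" --pt "0 0 -0.06 0 0 0 0.05" --pt "0 0 -0.08 0 0 0 0.05" --pt "0 0 -0.08 0 0 0 0.05" --pt "0 0 -0.08 0 0 0 0.05" --pt "0 0 -0.08 0 0 0 0.05" --pt "0 0 -0.08 0 0 0 0.05" --pt "0 0 -0.06 0 0 0 0.05" --pt "0 0 -0.03 0 0 0 0.05" --pt "0 0 0 0 0 0 0.05" --pt "0 0 0 0 0 0 0.05" --grip_force 50

```text
time_s: 17.65
tcp_pos: [429.6, 209.9, 116.4]
orientation: [-180.0, 0.0, 88.1]
ft_force: [0.5, -0.6, -2.1]
opening: 0.155
grasp_force: 49.5
```

```bash
python3 - <<'E'
from h import *
s=telemetry.observe();print(s['tcp_pos'],s['orientation'],s['ft_force'],s['ft_torque'],s['opening'])
a=snap('scene')
cv2.imwrite('pics/k.png',crop(a,225,180,75,75,8)[:,:,::-1])
E
```

```text
[429.59773166 209.87171563 116.44599244] [-1.79994650e+02  1.97217714e-03  8.81256537e+01] [ 0.47608272 -0.55382157 -2.12913072] [-0.02530134  0.02102452 -0.00552575] 0.1549529794235777
```

View pics/k.png

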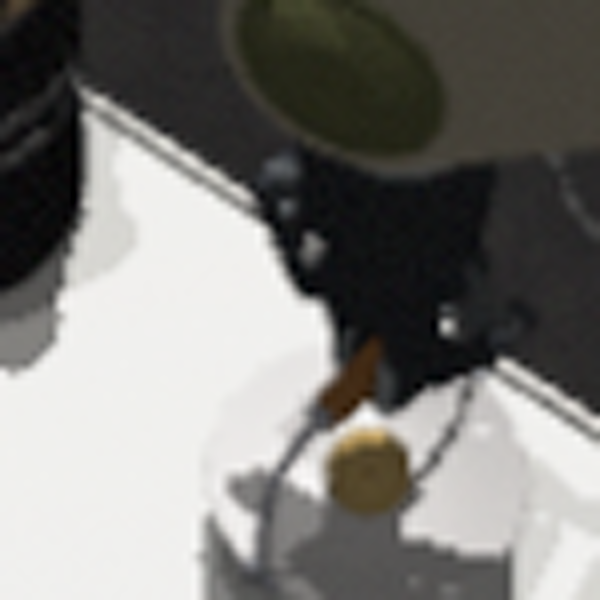

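>>> play_rows --pt "0 0 -0.04 0 0 0 0.05" --pt "0 0 -0.08 0 0 0 0.05" --pt "0 0 -0.12 0 0 0 0.05" --pt "0 0 -0.16 0 0 0 0.05" --pt "0 0 -0.2 0 0 0 0.05" --pt "0 0 -0.2 0 0 0 0.05" --pt "0 0 -0.2 0 0 0 0.05" --pt "0 0 -0.2 0 0 0 0.05" --pt "0 0 -0.2 0 0 0 0.05" --pt "0 0 -0.2 0 0 0 0.05" --pt "0 0 -0.2 0 0 0 0.05" --pt "0 0 -0.2 0 0 0 0.05" --pt "0 0 -0.2 0 0 0 0.05" --pt "0 0 -0.2 0 0 0 0.05" --pt "0 0 -0.2 0 0 0 0.05" --pt "0 0 -0.16 0 0 0 0.05" --pt "0 0 -0.14 0 0 0 0.05" --pt "0 0 -0.12 0 0 0 0.05" --pt "0 0 -0.08 0 0 0 0.05" --pt "0 0 -0.04 0 0 0 0.05"

```text
time_s: 19.37
tcp_pos: [429.7, 209.9, 242.5]
orientation: [180.0, -0.0, 88.1]
ft_force: [0.4, -0.5, -3.0]
opening: 0.156
grasp_force: 49.5
```

>>> play_rows --pt "0 0 0 0 0 0 0.05" --pt "0 0 0 0 0 0 0.05" --pt "0 0 0 0 0 0.01 0.05" --pt "0 0 0 0 0 0.02 0.05" --pt "0 0 0 0 0 0.03 0.05" --pt "0 0 0 0 0 0.04 0.05" --pt "0 0 0 0 0 0.05 0.05" --pt "0 0 0 0 0 0.05 0.05" --pt "0 0 0 0 0 0.05 0.05" --pt "0 0 0 0 0 0.05 0.05" --pt "0 0 0 0 0 0.05 0.05" --pt "0 0 0 0 0 0.05 0.05" --pt "0 0 0 0 0 0.05 0.05" --pt "0 0 0 0 0 0.05 0.05" --pt "0 0 0 0 0 0.05 0.05" --pt "0 0 0 0 0 0.05 0.05" --pt "0 0 0 0 0 0.05 0.05" --pt "0 0 0 0 0 0.05 0.05" --pt "0 0 0 0 0 0.05 0.05" --pt "0 0 0 0 0 0.05 0.05"

```text
time_s: 21.03
tcp_pos: [429.6, 209.9, 241.9]
orientation: [-180.0, 0.0, 42.1]
ft_force: [0.8, -0.6, -1.9]
opening: 0.151
grasp_force: 49.5
```

>>> play_rows --pt "0 0 0 0 0 0.05 0.05" --pt "0 0 0 0 0 0.05 0.05" --pt "0 0 0 0 0 0.05 0.05" --pt "0 0 0 0 0 0.05 0.05" --pt "0 0 0 0 0 0.05 0.05" --pt "0 0 0 0 0 0.05 0.05" --pt "0 0 0 0 0 0.05 0.05" --pt "0 0 0 0 0 0.05 0.05" --pt "0 0 0 0 0 0.05 0.05" --pt "0 0 0 0 0 0.05 0.05" --pt "0 0 0 0 0 0.05 0.05" --pt "0 0 0 0 0 0.04 0.05" --pt "0 0 0 0 0 0.03 0.05" --pt "0 0 0 0 0 0.02 0.05" --pt "0 0 0 0 0 0.01 0.05" --pt "0 0 0 0 0 0 0.05" --pt "0 0 0 0 0 0 0.05"

```text
time_s: 22.45
tcp_pos: [429.6, 209.9, 242.0]
orientation: [180.0, 0.0, 5.1]
ft_force: [0.1, 0.8, -2.2]
opening: 0.154
grasp_force: 49.5
```

Another 5.1° (0.089 rad) to go.

>>> play_rows --pt "0 0 0 0 0 0.01 0.05" --pt "0 0 0 0 0 0.017 0.05" --pt "0 0 0 0 0 0.018 0.05" --pt "0 0 0 0 0 0.017 0.05" --pt "0 0 0 0 0 0.017 0.05" --pt "0 0 0 0 0 0.01 0.05" --pt "0 0 0 0 0 0 0.05" --pt "0 0 0 0 0 0 0.05" --pt "0 0 0 0 0 0 0.05" --pt "0 0 0 0 0 0 0.05" --pt "0 0 0 0 0 0 0.05" --pt "0 0 0 0 0 0 0.05"

```text
time_s: 23.45
tcp_pos: [429.6, 209.9, 242.1]
orientation: [180.0, -0.0, -0.0]
ft_force: [0.2, 0.6, -2.6]
opening: 0.154
grasp_force: 49.5
```

```bash
python3 - <<'E'
from h import *
s=telemetry.observe();print(s['tcp_pos'],s['orientation'],s['ft_force'],s['ft_torque'],s['opening'])
a=snap('scene')
np.savez('i5.npz',a=a)
cv2.imwrite('pics/l.png',np.hstack([crop(a,225,150,65,90,6),crop(a,270,100,65,90,6)])[:,:,::-1])
E
```

```text
[429.63856322 209.8945085  242.10521957] [ 1.79999511e+02 -2.29476940e-04 -4.61562658e-02] [ 0.20690949  0.59788163 -2.63128066] [ 0.03261205 -0.01347385  0.0104168 ] 0.15374349947977894
```

View pics/l.png

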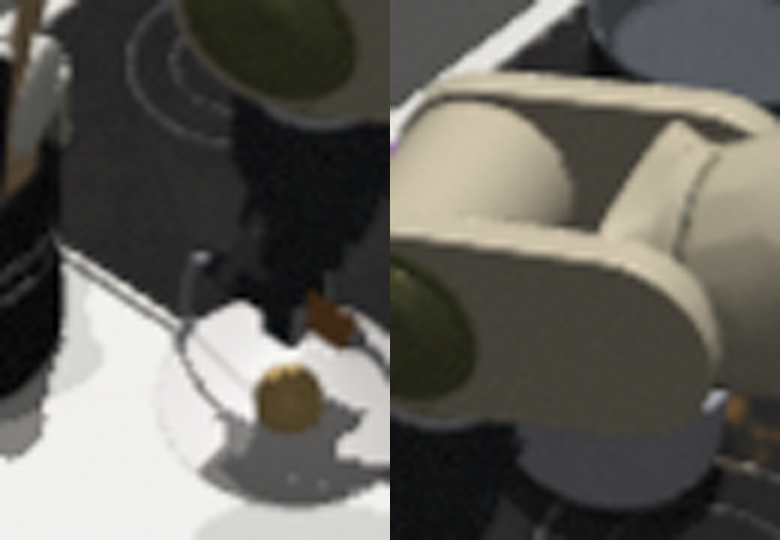

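```bash
python3 -c "
from workcell import env
print(env.job_done())"
```

```text
the job is handed in; nothing more can be done
None
```

The job is handed in: the lid is seated on the saucepan and released, and the dish is held still and level 150 mm above the worktop, turned so the grip points straight ahead with the potato in its middle; no verdict came back.

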